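# Load the short jar under the light guard

## Task

Lift the hinged amber guard of the exposure station all the way up, stand the short jar upright in the round nest on the station's plate, and then lower the guard until it is fully closed. Of the white tubs with black lids, only the short jar is wanted: leave the tall jar and the wide flat tub where they are.

Things in the scene. Friction and masses are not known exactly. Their poses are not given: they have to be found in the camera images.
- jar_center (a point): The short jar: white plastic cylinder with a black screw lid of the same width, 50 mm in diameter, 60 mm tall, about 90 g, standing on the bench. The point is its centre, 30 mm above its underside; z points up through the lid.
- nest (a point): Nest of the exposure station (fixed; place and yaw vary): centre of its floor, 30 mm above the bench. A black ring round it (inside 70, outside 82 mm diameter) rises 6 mm above the floor. Axes: z up, x from the front to the hinge, y left. The base is 220 mm wide and reaches 90 mm either way along x; behind it is a lamp housing 100 mm tall. The guard's hinge line is parallel to y at x = 85, z = 80 mm.
- guard (a joint): Guard angle (rad): 0 closed and level, 1.57 upright, stop at 1.7; it may start slightly ajar. Amber panel with white rim, 194 mm wide, reaching 140 mm forward of the hinge; cheeks hang 50 mm and the front lip 18 mm below it. Closed, its underside is 18 mm above a jar 60 mm tall in the nest. The stiff hinge holds it where left; moving it takes 1 to 4 N at the bar.
- guard_bar (a point): Middle of the guard's handle: a round steel bar, 10 mm thick and 120 mm long, parallel to the hinge and 185 mm from it in the panel's plane, on two arms ahead of the guard's front edge; the opening between bar and edge is about 38 mm. Closed, it is 110 mm above the bench and 100 mm in front of the nest's centre. Axes turn with the guard: y along the bar, x towards the hinge.
- tall_jar: Bystander, to be left alone: white jar with black lid, 50 mm in diameter, 110 mm tall; origin at the centre of its underside. The three tubs swap places from start to start.
- flat_tub: Bystander, to be left alone: flat white tub with black lid, 84 mm in diameter, 24 mm tall; origin at the centre of its underside.
There are look-alikes about, which are no part of the job. What is shaped like the part that bears jar_center but green, purple or yellow is not meant.

How it is judged:
By the outcome, as a careful person would: the job done as asked, in the order asked, and still so for the second after the job is handed in, with the robot touching nothing.
It also fails if it takes over 72 s, if anything falls off the work surface, if the arm or the gripper's body presses on something with over 40 N, if the wrist force passes 120 N, or if a joint passes its speed limit or range.

## Robot

A 6-joint arm with a two-finger parallel gripper is mounted at the origin on the work surface. World frame = base frame: x ahead of the robot, y to its left, z up, the work surface at z = 0. Lengths are in m, angles in rad, forces in N, time in s.
With the tool pointing down it reaches from about 0.425 to 0.95 m from the base axis. Payload 3.5 kg.
Tool frame: the origin (TCP) lies between the finger pads; the fingertips stand 17 mm ahead of it and the grasp point (between the pads) lies 2 mm behind it; z points along the fingers, y is the direction in which the jaws open and shut (so a half turn about z gives the same grasp; the last joint's range is limited). The gripper opens to 85 mm and grips with 20 to 120 N. Pads are 22 mm wide; open, the fingers measure 114 mm over their backs; the gripper's body (76 mm by 85 mm) begins 54 mm behind the grasp point. The pads swing forward as they close: fully open they stand 13 mm farther back than shut.
Start: joints at [-1.408, 0.286, 1.577, -0, 1.279, -0.15], TCP at [0.208, -0.642, 0.248] pointing down, gripper open.
Joint ranges: [-2.77, 2.77], [-0.9, 2.22], [0.21, 2.48], [-1.53, 4.67], [0.24, 2.81], [-2.84, 2.84]. Speed limits (rad/s): [2.79, 2.79, 3.14, 3.14, 3.14, 3.14].

## Interface

Orientations are given as a unit quaternion [x, y, z, w].
In Python, from plant import ctrl gives the robot as it stands.
- The arm moves only by the tool carry_out, never from a script. Its argument "commands" is a list of rows, each an object with "delta_pos": the shift along the tool's x, y, z in m, a list of three; "delta_rot": the turn, a rotation vector about the tool's x, y, z in rad, a list of three; "claw": the opening in per cent of the stroke, from 0 (shut) to 100 (fully open). A call has 1 to 8 rows; each row is the pose to reach, as a shift and turn from the pose measured when the call began, along the tool's axes at that moment; what a row does not reach only later rows make up. A row lasts 1/12 s, in which the tool goes at most 41.7 mm and 7.16 degrees, less where a joint would pass 70% of its speed; a pose out of reach is approached as far as the arm can. A call with a gripper value outside its range is refused whole. The fingers move at their own pace and stop on an object; "force" is the grip in N (left out, the last holds). Time passes only in rows, so rows that repeat a pose let the fingers close. It gives the time, the measured TCP pose, the force and the opening at its end, in the units of the state.
- ctrl.get_state(): the state, without advancing time (a new reading comes with each control period).
- ctrl.read_camera(name): name is "scene" or "top"; returns (picture, depth): 420x560x3 uint8, red, green, blue; 420x560 float32, m along the optical axis (not along the pixel's ray), 0 where there is no reading.
- ctrl.camera_info(name): a dict with "fx", "fy", "cx", "cy" (pixels), "k1" (the pictures are not rectified: a ray, as slopes to the right and down, at radius r is drawn at 1 + k1 r^2 times it, then the intrinsics apply), "rvec" (rotation vector, rad) and "tvec" (3), from world to camera coordinates, as OpenCV has them. Camera axes: x right, y down, z forward; pixel columns grow to the right and rows downward; lengths in m; the calibration is good to about 2 mm. A picture is of the moment at which its call begins. camera_info takes no time and is no camera call.
- ctrl.sign_off(): hands the job in, once; it reports no verdict.
The state is a dict: "time": time; "qpos": joint angles; "dq": joint speeds; "joint_efforts": joint torques, N m; "eef_pos": TCP position; "tcp_rot": TCP orientation; "contact_force": force on the tool from outside, world axes, zero at the start; "wrist_torque": the same for the moment, N m; "opening": opening from 0.0 (shut) to 1.0 (fully open).
Only numpy, scipy, OpenCV 4.12 (cv2) and the standard library are available. Lean on these libraries where they do the work, as an engineer would, in place of code of your own. Each camera call takes 0.05 s, during which the arm holds its last target.

## Working session

There is one attempt and no reset: what is moved stays moved. The work goes in short steps, Python scripts to look and compute and a tool call to move; the robot and the scene stay as the last step left them, time stands still between calls to the robot, and variables do not carry over. Pictures are saved under pics/ and viewed, and the job is handed in when it is done.

Besides the shell and the picture viewer there is one more tool, called after "Emit:" by a JSON object that holds its "method" and its "body", one argument or row to a line. carry_out: Moves the arm, as the interface text tells. Its arguments: {"type":"object","properties":{"commands":{"type":"array"},"force":{"type":"number"}},"required":["commands"]}

```bash
ls; mkdir -p pics; python3 - <<'E'
from plant import ctrl
import cv2,numpy as np
s=ctrl.get_state();print(s)
for n in("scene","top"):
    p,d=ctrl.read_camera(n);print(n,ctrl.camera_info(n))
    cv2.imwrite(f"pics/{n}0.png",p[:,:,::-1]);np.savez(f"{n}0.npz",p=p,d=d)
E
```

```text
pics
{'time': 0.0, 'qpos': array([-1.40798260e+00,  2.87184840e-01,  1.57817928e+00, -1.37585342e-05,
        1.27858645e+00, -1.50020932e-01]), 'dq': array([-9.91504758e-04,  6.91765890e-04,  2.40731730e-03, -3.61675908e-04,
       -2.74222578e-05, -1.09864031e-03]), 'joint_efforts': array([-1.70406012e-03, -4.05988204e+01, -2.92626840e+01, -1.69012660e-04,
        5.81251545e-03,  1.64331865e-06]), 'eef_pos': array([ 0.20764679, -0.64162073,  0.2469331 ]), 'tcp_rot': array([ 9.87790734e-01,  1.55782140e-01, -1.41262091e-05, -1.17889138e-03]), 'contact_force': array([-0.20351653, -0.62816721,  0.35050597]), 'wrist_torque': array([-0.04475241, -0.00518946, -0.0144531 ]), 'opening': 0.9977161762375916}
scene {'fx': 466.612841014613, 'fy': 466.612841014613, 'cx': 275.21902768380204, 'cy': 206.3796871416505, 'k1': -0.13391858641456936, 'rvec': array([ 2.37502244,  0.71303892, -0.26432164]), 'tvec': array([-0.5152953 , -0.1409276 ,  1.19432107])}
top {'fx': 508.7744647567047, 'fy': 508.7744647567047, 'cx': 277.42887400290687, 'cy': 208.47431776093424, 'k1': -0.08357005567054211, 'rvec': array([ 2.17671381, -2.13322967,  0.1428725 ]), 'tvec': array([0.05652887, 0.55392207, 1.15624546])}
```

View pics/scene0.png

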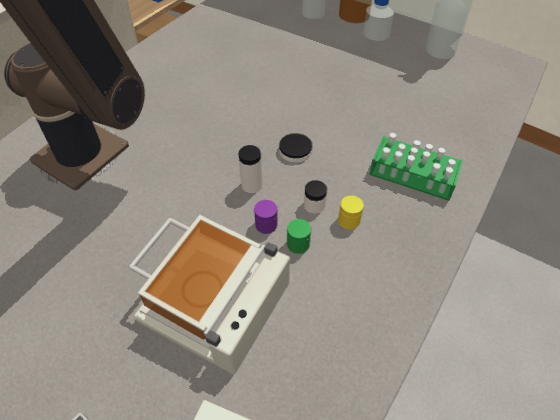

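View pics/top0.png

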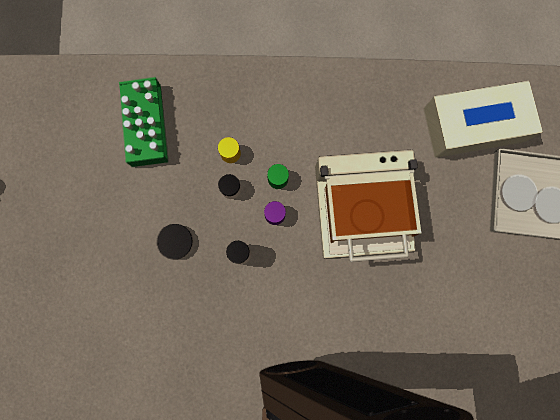

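The scene view shows the short jar at (316,196) and the tall jar at (250,165). In the top view these are (229,185) and (238,252). The guard is at about (372,208), with its bar at (378,256) in the top view.

```bash
cat > h.py <<'E'
import numpy as np,cv2
from plant import ctrl
from scipy.spatial.transform import Rotation as R
def cam(n):
    c=ctrl.camera_info(n);Rm=cv2.Rodrigues(c['rvec'])[0];K=np.array([[c['fx'],0,c['cx']],[0,c['fy'],c['cy']],[0,0,1]])
    return K,np.array([c['k1'],0,0,0.]),Rm,c['tvec']
def ray(n,uv):
    K,D,Rm,t=cam(n);u=cv2.undistortPoints(np.array(uv,float).reshape(-1,1,2),K,D).reshape(-1,2)
    return -Rm.T@t,np.c_[u,np.ones(len(u))]@Rm  # dir with unit depth
def onz(n,uv,z):
    o,d=ray(n,uv);return o+d*((z-o[2])/d[:,2])[:,None]
def cloud(n,dep):
    v,u=np.mgrid[:420,:560];o,d=ray(n,np.c_[u.ravel(),v.ravel()])
    return (o+d*dep.ravel()[:,None]).reshape(420,560,3)
def proj(n,P):
    K,D,Rm,t=cam(n);return cv2.projectPoints(np.array(P,float).reshape(-1,1,3),cv2.Rodrigues(Rm)[0],t,K,D)[0].reshape(-1,2)
def tri(uv1,uv2,n1="scene",n2="top"):
    o1,d1=ray(n1,uv1);o2,d2=ray(n2,uv2);out=[]
    for a,b in zip(d1,d2):
        s=np.linalg.lstsq(np.c_[a,-b],o2-o1,rcond=None)[0];p,q=o1+a*s[0],o2+b*s[1];out.append(np.r_[(p+q)/2,np.linalg.norm(p-q)])
    return np.array(out)
def delta(goal,rotv_world=None):
    s=ctrl.get_state();r=R.from_quat(s['tcp_rot']);return r.inv().apply(np.array(goal)-s['eef_pos'])
E
python3 - <<'E'
from h import *
for n in("scene","top"):
    f=np.load(n+"0.npz");p,d=f['p'],f['d'];C=cloud(n,d)
    np.save(n+"C0.npy",C)
    cv2.imwrite(f"pics/{n}crop.png",cv2.resize(p[190:380,100:320] if n=="scene" else p[140:270,300:440],None,fx=3.6 if n=="scene" else 4.4,fy=3.6 if n=="scene" else 4.4,interpolation=cv2.INTER_CUBIC)[:600,:800,::-1])
    m=(p.max(2)<60).astype(np.uint8)
    nc,l,st,ce=cv2.connectedComponentsWithStats(m)
    for i in range(1,nc):
        if 60<st[i,4]<3000: print(n,ce[i].round(1),st[i],np.nanmedian(C[l==i],0).round(3))
# heights
    for z in(.06,):
        print(onz(n,[[229,185]] if n=="top" else [[316,189]],z))
E
```

```text
scene [14.1 84.9] [  5  62  23  35 167] [-0.051 -0.061  0.238]
scene [295.1 145.6] [279 134  33  24 617] [0.476 0.305 0.024]
scene [ 98.  169.6] [ 74 145  55  45 120] [ 0.095 -0.023  0.005]
scene [249.1 154.7] [239 145  21  20 340] [0.452 0.149 0.109]
scene [315.2 190.3] [305 181  21  20 345] [0.607 0.178 0.059]
[[0.60687691 0.18116996 0.06      ]]
top [162.4 115. ] [155  79  13  78 109] [0.787 0.357 0.005]
top [527.7 154.6] [501 150  59  10  94] [ 0.704 -0.548  0.011]
top [148.9 161.6] [127 153  42  15 219] [0.661 0.379 0.023]
top [228.8 184.9] [218 174  22  22 374] [0.602 0.181 0.06 ]
top [278.3 184.5] [268 177  21  12  82] [0.609 0.066 0.032]
top [174.7 241.1] [157 224  36  36 990] [0.472 0.308 0.024]
top [237.6 251.7] [226 240  24  24 422] [0.446 0.152 0.11 ]
[[0.60194822 0.18071151 0.06      ]]
```

```bash
ls pics
```

```text
scene0.png
scenecrop.png
top0.png
topcrop.png
```

View pics/scenecrop.png

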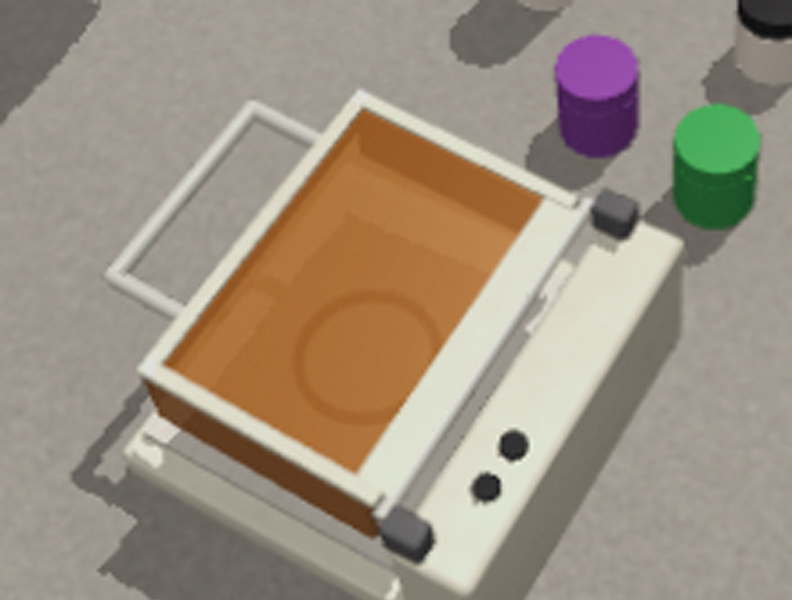

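View pics/topcrop.png

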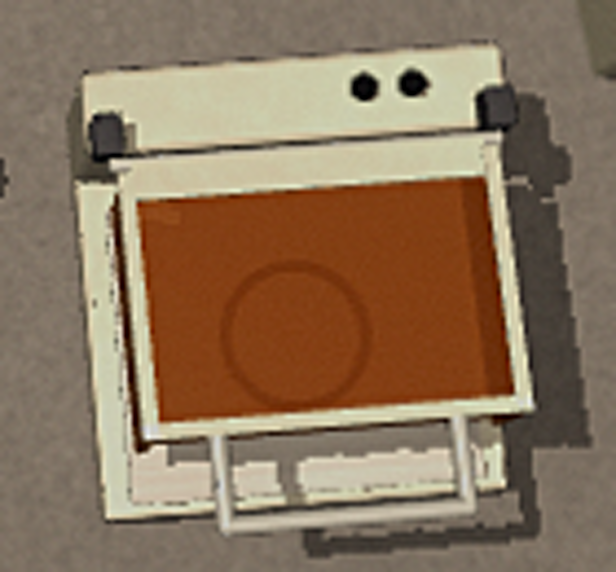

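The crops show the guard clearly ajar. The ring under it is at scene (202,289) and top (367,216). The bar ends are at scene (169,219) and (131,266), and at top (351,259) and (406,255).

```bash
python3 - <<'E'
from h import *
sc=np.array([[368,357],[250,104],[112,272],[615,213],[408,533],[513,445],[487,487]])/3.6+[100,190]
tp=np.array([[296,335],[226,525],[468,508],[106,135],[497,105],[364,86],[412,83]])/4.4+[300,140]
print(tri(sc,tp).round(4))
print(onz("top",tp[:1],.036),onz("scene",sc[:1],.036))
C=np.load("topC0.npy");
# housing top by depth
m=(abs(C[:,:,2]-.1)<.006);m[:140]=0;m[185:]=0;m[:,:310]=0;m[:,440:]=0
P=C[m];print(len(P),P.mean(0))
r=cv2.minAreaRect(P[:,:2].astype(np.float32));print(r,cv2.boxPoints(r))
# base box
tc=np.array([[80,183],[107,520],[502,487],[500,44],[84,73],[128,498]])/4.4+[300,140]
print("base",onz("top",tc,.03).round(4));print("hous",onz("top",tc[3:5],.1).round(4))
# bar along
for u,v in [(378,257),(378,258),(378,256),(378,150),(378,200),(378,230),(378,170)]: print(u,v,C[v,u].round(4))
E
```

```text
[[ 0.5406 -0.1428  0.0318  0.0037]
 [ 0.4349 -0.092   0.1266  0.002 ]
 [ 0.4456 -0.2109  0.125   0.0033]
 [ 0.6307 -0.0333  0.1099  0.0026]
 [ 0.6505 -0.2322  0.1116  0.0027]
 [ 0.6611 -0.1662  0.1018  0.0029]
 [ 0.6634 -0.1908  0.1019  0.0035]]
[[ 0.53884355 -0.14343775  0.036     ]] [[ 0.54383284 -0.1429581   0.036     ]]
1722 [ 0.65406887 -0.13001154  0.09991912]
((0.6531767249107361, -0.13149400055408478), (0.04858072102069855, 0.21937505900859833), 5.983877658843994) [[ 0.61758393 -0.02493637]
 [ 0.6404535  -0.24311611]
 [ 0.6887695  -0.23805162]
 [ 0.66589993 -0.01987189]]
base [[ 0.6198 -0.0278  0.03  ]
 [ 0.4389 -0.0439  0.03  ]
 [ 0.4601 -0.2551  0.03  ]
 [ 0.7023 -0.2578  0.03  ]
 [ 0.6806 -0.0294  0.03  ]
 [ 0.4508 -0.0549  0.03  ]]
hous [[ 0.6844 -0.2386  0.1   ]
 [ 0.6639 -0.0236  0.1   ]]
378 257 [ 0.44   -0.1497  0.1292]
378 258 [ 0.4379 -0.1498  0.1287]
378 256 [ 0.4422 -0.15    0.1277]
378 150 [ 0.7085 -0.1779 -0.0031]
378 200 [ 0.5655 -0.1529  0.1162]
378 230 [ 0.4991 -0.1522  0.1179]
378 170 [ 0.6367 -0.1571  0.0976]
```

```bash
cat >> h.py <<'E'
def goal(pos,phi):
    s=ctrl.get_state();r=R.from_quat(s['tcp_rot'])
    g=R.from_euler('z',phi)*R.from_euler('x',np.pi)
    print("t",round(s['time'],2),"pos",s['eef_pos'].round(4),"F",s['contact_force'].round(1),"open",round(s['opening'],3),"q",s['qpos'].round(2))
    print("dpos",r.inv().apply(np.array(pos)-s['eef_pos']).round(4),"drot",(r.inv()*g).as_rotvec().round(4))
YAW=.098;X=np.array([np.cos(YAW),np.sin(YAW),0]);HINGE=np.array([.5413,-.1432,.11])+.085*X
def bar(th,rad=.185): return HINGE-rad*np.cos(th)*X+np.array([0,0,rad*np.sin(th)])
PHIB=YAW+np.pi/2
E
python3 -c "
from h import *
print(bar(.08),bar(1.57))
goal([.4403,-.1515,.26],PHIB)"
```

```text
[ 0.44236866 -0.15292643  0.12478422] [ 0.62574554 -0.13489774  0.29499994]
t 0.1 pos [ 0.2076 -0.6417  0.247 ] F [-0.5  0.1 -0.3] open 1.001 q [-1.41  0.29  1.58 -0.    1.28 -0.15]
dpos [ 0.3722 -0.3948 -0.012 ] drot [-0.0016 -0.0017 -1.356 ]
```

Emit:
{"method": "carry_out", "body": {
  "commands": [
    {"delta_pos": [0.372,-0.395,-0.012],"delta_rot": [0,0,-1.356],"claw": 50},
    {"delta_pos": [0.372,-0.395,-0.012],"delta_rot": [0,0,-1.356],"claw": 50},
    {"delta_pos": [0.372,-0.395,-0.012],"delta_rot": [0,0,-1.356],"claw": 50},
    {"delta_pos": [0.372,-0.395,-0.012],"delta_rot": [0,0,-1.356],"claw": 50},
    {"delta_pos": [0.372,-0.395,-0.012],"delta_rot": [0,0,-1.356],"claw": 50},
    {"delta_pos": [0.372,-0.395,-0.012],"delta_rot": [0,0,-1.356],"claw": 50},
    {"delta_pos": [0.372,-0.395,-0.012],"delta_rot": [0,0,-1.356],"claw": 50},
    {"delta_pos": [0.372,-0.395,-0.012],"delta_rot": [0,0,-1.356],"claw": 50}
  ],
  "force": 20
}}

```text
time: 0.77
eef_pos: [0.3505, -0.3388, 0.255]
tcp_rot: [0.79, 0.612, 0.001, -0.001]
contact_force: [0.9, -0.7, 0.2]
opening: 0.502
```

```bash
python3 -c "
from h import *
goal([.4415,-.152,.23],PHIB)"
```

```text
t 0.77 pos [ 0.3505 -0.3388  0.255 ] F [ 0.9 -0.7  0.2] open 0.502 q [-0.98 -0.14  2.02  0.    1.27 -0.73]
dpos [0.2036 0.0415 0.0254] drot [-0.0004 -0.0023 -0.3504]
```

Emit:
{"method": "carry_out", "body": {
  "commands": [
    {"delta_pos": [0.204,0.0415,0.025],"delta_rot": [0,-0.002,-0.35],"claw": 50},
    {"delta_pos": [0.204,0.0415,0.025],"delta_rot": [0,-0.002,-0.35],"claw": 50},
    {"delta_pos": [0.204,0.0415,0.025],"delta_rot": [0,-0.002,-0.35],"claw": 50},
    {"delta_pos": [0.204,0.0415,0.025],"delta_rot": [0,-0.002,-0.35],"claw": 50},
    {"delta_pos": [0.204,0.0415,0.025],"delta_rot": [0,-0.002,-0.35],"claw": 50},
    {"delta_pos": [0.204,0.0415,0.025],"delta_rot": [0,-0.002,-0.35],"claw": 50},
    {"delta_pos": [0.204,0.0415,0.025],"delta_rot": [0,-0.002,-0.35],"claw": 50},
    {"delta_pos": [0.204,0.0415,0.025],"delta_rot": [0,-0.002,-0.35],"claw": 50}
  ]
}}

```text
time: 1.43
eef_pos: [0.4415, -0.1516, 0.2302]
tcp_rot: [0.671, 0.741, -0.0, -0.0]
contact_force: [0.7, -0.4, 0.0]
opening: 0.505
```

```bash
python3 -c "
from h import *
goal([.4415,-.152,.125],PHIB)
a,_=ctrl.read_camera('scene');b,_=ctrl.read_camera('top')
cv2.imwrite('pics/s1.png',cv2.resize(np.hstack([a[100:380,60:340],b[130:410,250:530]]),None,fx=1.4,fy=1.4)[:,:,::-1])"
```

```text
t 1.43 pos [ 0.4415 -0.1516  0.2302] F [ 0.7 -0.4  0. ] open 0.505 q [-0.55 -0.17  2.09 -0.    1.22 -0.65]
dpos [-4.000e-04  1.000e-04  1.052e-01] drot [-0.001  -0.0001  0.0008]
```

View pics/s1.png

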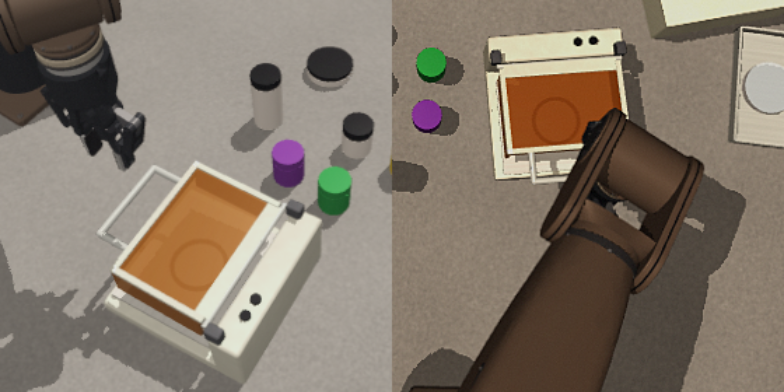

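The gripper stands above the bar, jaws across it: the bar is at about (135,205) in the left half. I narrow the jaws slightly and descend.

Emit:
{"method": "carry_out", "body": {
  "commands": [
    {"delta_pos": [0,0,0.03],"delta_rot": [0,0,0],"claw": 40},
    {"delta_pos": [0,0,0.055],"delta_rot": [0,0,0],"claw": 40},
    {"delta_pos": [0,0,0.08],"delta_rot": [0,0,0],"claw": 40},
    {"delta_pos": [0,0,0.1],"delta_rot": [0,0,0],"claw": 40},
    {"delta_pos": [0,0,0.106],"delta_rot": [0,0,0],"claw": 40},
    {"delta_pos": [0,0,0.106],"delta_rot": [0,0,0],"claw": 40}
  ]
}}

```text
time: 2.03
eef_pos: [0.4398, -0.1535, 0.1228]
tcp_rot: [0.673, 0.739, -0.001, -0.002]
contact_force: [0.4, -0.1, 0.2]
opening: 0.4
```

```bash
python3 -c "
from h import *
goal([.4415,-.152,.125],PHIB)
a,_=ctrl.read_camera('scene')
cv2.imwrite('pics/s2.png',cv2.resize(a[160:340,60:300],None,fx=3.2,fy=3.2)[:,:,::-1])"
```

```text
t 2.03 pos [ 0.4398 -0.1535  0.1228] F [ 0.4 -0.1  0.2] open 0.4 q [-0.55 -0.03  2.18 -0.    1.   -0.65]
dpos [ 0.0013  0.0018 -0.0022] drot [-0.0038 -0.0023 -0.0048]
```

View pics/s2.png

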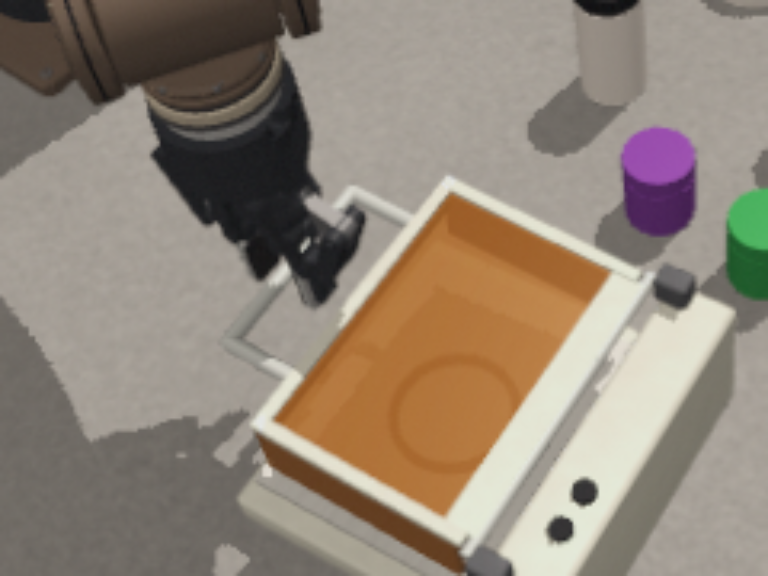

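The bar at crop (290,260) passes between the two fingers, and no force shows. I close on it.

Emit:
{"method": "carry_out", "body": {
  "commands": [
    {"delta_pos": [0.001,0.001,-0.001],"delta_rot": [0,0,0],"claw": 5},
    {"delta_pos": [0.001,0.001,-0.001],"delta_rot": [0,0,0],"claw": 5},
    {"delta_pos": [0.001,0.001,-0.001],"delta_rot": [0,0,0],"claw": 5},
    {"delta_pos": [0.001,0.001,-0.001],"delta_rot": [0,0,0],"claw": 5},
    {"delta_pos": [0.001,0.001,-0.001],"delta_rot": [0,0,0],"claw": 5},
    {"delta_pos": [0.001,0.001,-0.001],"delta_rot": [0,0,0],"claw": 5}
  ],
  "force": 25
}}

```text
time: 2.58
eef_pos: [0.4418, -0.1539, 0.1267]
tcp_rot: [0.673, 0.74, -0.002, 0.0]
contact_force: [-3.7, -3.9, 1.8]
opening: 0.103
```

```bash
cat >> h.py <<'E'
def arc(ths,off):  # off: tcp minus bar model at current angle
    s=ctrl.get_state();r=R.from_quat(s['tcp_rot']);print("t",round(s['time'],2),s['eef_pos'].round(4),s['contact_force'].round(1),round(s['opening'],3))
    for th in ths: print(th,r.inv().apply(bar(th)+off-s['eef_pos']).round(4))
    g=R.from_euler('z',PHIB)*R.from_euler('x',np.pi);print("drot",(r.inv()*g).as_rotvec().round(4))
E
python3 -c "
from h import *
arc([.15,.2,.25,.3,.35,.4,.45,.5],np.array([0,0,-.002]))
print(bar(.08))"
```

```text
t 2.58 [ 0.4418 -0.1539  0.1267] [-3.7 -3.9  1.8] 0.103
0.15 [ 0.0009  0.0021 -0.0089]
0.2 [ 0.0009  0.0037 -0.018 ]
0.25 [ 0.0009  0.0058 -0.027 ]
0.3 [ 0.0009  0.0083 -0.036 ]
0.35 [ 0.0009  0.0112 -0.0447]
0.4 [ 0.0008  0.0146 -0.0533]
0.45 [ 0.0008  0.0184 -0.0618]
0.5 [ 0.0008  0.0226 -0.07  ]
drot [-0.0017  0.0029 -0.003 ]
[ 0.44236866 -0.15292643  0.12478422]
```

The grip holds on the bar, with forces of a few N. I lift along the arc.

Emit:
{"method": "carry_out", "body": {
  "commands": [
    {"delta_pos": [0.001,0.002,-0.009],"delta_rot": [0,0,0],"claw": 5},
    {"delta_pos": [0.001,0.0037,-0.018],"delta_rot": [0,0,0],"claw": 5},
    {"delta_pos": [0.001,0.0058,-0.027],"delta_rot": [0,0,0],"claw": 5},
    {"delta_pos": [0.001,0.0083,-0.036],"delta_rot": [0,0,0],"claw": 5},
    {"delta_pos": [0.001,0.0112,-0.0447],"delta_rot": [0,0,0],"claw": 5},
    {"delta_pos": [0.001,0.0146,-0.0533],"delta_rot": [0,0,0],"claw": 5},
    {"delta_pos": [0.001,0.0184,-0.0618],"delta_rot": [0,0,0],"claw": 5},
    {"delta_pos": [0.001,0.0226,-0.07],"delta_rot": [0,0,0],"claw": 5}
  ]
}}

```text
time: 3.25
eef_pos: [0.4604, -0.1521, 0.1969]
tcp_rot: [0.672, 0.741, -0.007, -0.003]
contact_force: [-14.3, -6.5, 3.5]
opening: 0.105
```

```bash
python3 -c "
from h import *
arc([.45,.5,.55,.6,.65,.7,.75,.8,.85],np.array([0,0,-.002]))
a,_=ctrl.read_camera('scene')
cv2.imwrite('pics/s3.png',cv2.resize(a[110:340,60:340],None,fx=2.5,fy=2.5)[:,:,::-1])"
```

```text
t 3.25 [ 0.4604 -0.1521  0.1969] [-14.3  -6.5   3.5] 0.105
0.45 [ 0.001  -0.0001  0.0084]
0.5 [0.0009 0.004  0.0002]
0.55 [ 0.0009  0.0085 -0.0079]
0.6 [ 0.0008  0.0134 -0.0158]
0.65 [ 0.0008  0.0187 -0.0233]
0.7 [ 0.0008  0.0244 -0.0306]
0.75 [ 0.0007  0.0304 -0.0377]
0.8 [ 0.0007  0.0368 -0.0444]
0.85 [ 0.0007  0.0435 -0.0507]
drot [-0.0148  0.0054 -0.001 ]
```

View pics/s3.png

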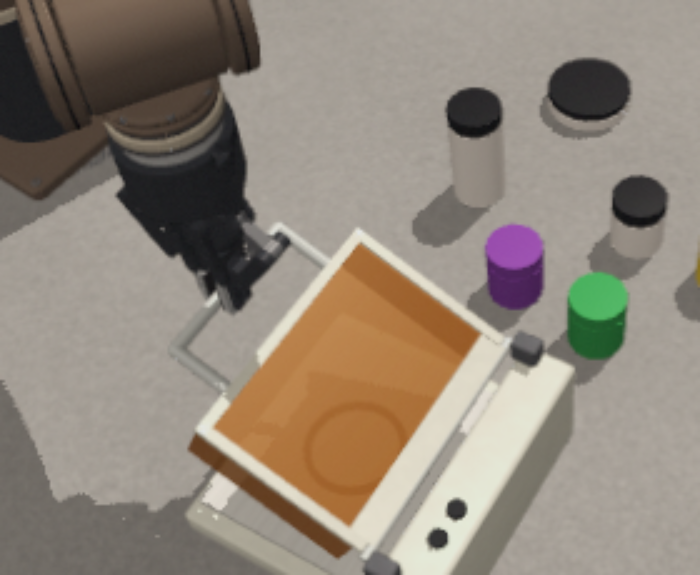

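```bash
python3 -c "
from h import *
Y=np.array([-X[1],X[0],0])
for th in(.4,.45,.5,.55): print(th,proj('scene',[bar(th)+.06*Y,bar(th)-.06*Y]).round(1).tolist())
print(proj('scene',[bar(.085)+.06*Y,bar(.085)-.06*Y]).round(1).tolist(), 'vs 169.4,218.9 131.1,265.6')
"
```

```text
0.4 [[169.7, 204.2], [128.4, 252.7]]
0.45 [[170.5, 202.0], [128.9, 250.9]]
0.5 [[171.6, 199.9], [129.6, 249.1]]
0.55 [[172.9, 197.9], [130.5, 247.5]]
[[169.3, 220.1], [130.5, 266.9]] vs 169.4,218.9 131.1,265.6
```

Emit:
{"method": "carry_out", "body": {
  "commands": [
    {"delta_pos": [0.001,0.004,-0.006],"delta_rot": [-0.01,0.004,0],"claw": 5},
    {"delta_pos": [0.001,0.0095,-0.014],"delta_rot": [-0.01,0.004,0],"claw": 5},
    {"delta_pos": [0.001,0.0155,-0.022],"delta_rot": [-0.01,0.004,0],"claw": 5},
    {"delta_pos": [0.001,0.021,-0.029],"delta_rot": [-0.01,0.004,0],"claw": 5},
    {"delta_pos": [0.001,0.027,-0.036],"delta_rot": [-0.01,0.004,0],"claw": 5},
    {"delta_pos": [0.001,0.0335,-0.043],"delta_rot": [-0.01,0.004,0],"claw": 5},
    {"delta_pos": [0.001,0.04,-0.0495],"delta_rot": [-0.01,0.004,0],"claw": 5},
    {"delta_pos": [0.001,0.04,-0.0495],"delta_rot": [-0.01,0.004,0],"claw": 5}
  ],
  "force": 40
}}

```text
time: 3.97
eef_pos: [0.5002, -0.1483, 0.2524]
tcp_rot: [0.672, 0.741, -0.005, -0.001]
contact_force: [-13.0, -1.8, 14.1]
opening: 0.098
```

```bash
python3 -c "
from h import *
arc([.8,.85,.9,.97,1.04,1.11,1.18,1.25,1.32],np.array([-.003,0,-.003]))
a,_=ctrl.read_camera('scene')
cv2.imwrite('pics/s4.png',cv2.resize(a[110:340,60:340],None,fx=2.5,fy=2.5)[:,:,::-1])"
```

```text
t 3.97 [ 0.5002 -0.1483  0.2524] [-13.   -1.8  14.1] 0.098
0.8 [ 0.0015 -0.0054  0.0127]
0.85 [0.0014 0.0014 0.0064]
0.9 [0.0014 0.0084 0.0004]
0.97 [ 0.0014  0.0188 -0.0074]
1.04 [ 0.0013  0.0296 -0.0145]
1.11 [ 0.0013  0.0409 -0.0208]
1.18 [ 0.0013  0.0527 -0.0262]
1.25 [ 0.0012  0.0648 -0.0309]
1.32 [ 0.0012  0.0771 -0.0346]
drot [-0.01    0.0051  0.    ]
```

View pics/s4.png

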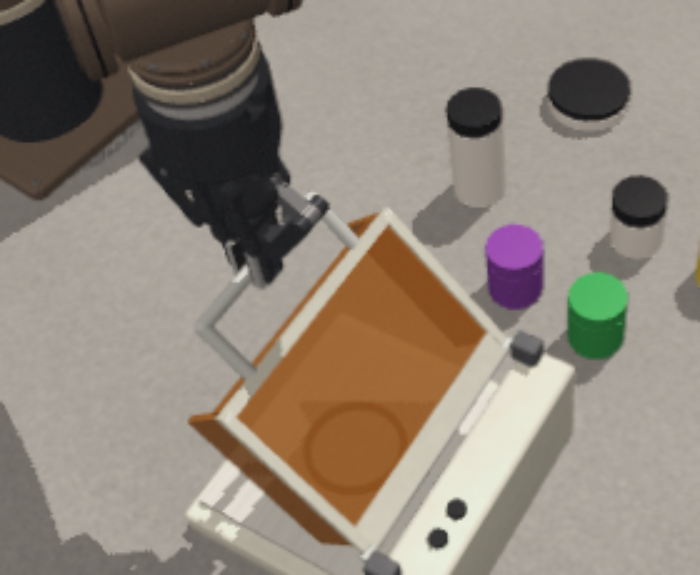

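```bash
python3 -c "
from h import *
Y=np.array([-X[1],X[0],0])
for th in(.75,.8,.85,.9): print(th,proj('scene',[bar(th)+.06*Y,bar(th)-.06*Y]).round(1).tolist(),bar(th))
s=ctrl.get_state();r=R.from_quat(s['tcp_rot'])
t0=.83;off=s['eef_pos']-bar(t0);print(off)
arc([.9,.97,1.04,1.11,1.18,1.25,1.32,1.39,1.46,1.53,1.6,1.66],off)
"
```

```text
0.75 [[180.4, 191.5], [136.8, 242.6]] [ 0.49117921 -0.14812762  0.23610317]
0.8 [[182.8, 190.3], [139.0, 241.8]] [ 0.49761985 -0.14749441  0.24271088]
0.85 [[185.5, 189.2], [141.4, 241.2]] [ 0.50438111 -0.14682968  0.24898687]
0.9 [[188.4, 188.4], [144.2, 240.8]] [ 0.51144609 -0.14613509  0.25491548]
[-0.00145644 -0.00123818  0.00582314]
t 4.02 [ 0.5002 -0.1483  0.2523] [-12.9  -2.1  13.9] 0.099
0.9 [-0.      0.0098 -0.0085]
0.97 [-0.0001  0.0201 -0.0163]
1.04 [-0.0001  0.031  -0.0233]
1.11 [-0.0002  0.0423 -0.0296]
1.18 [-0.0002  0.0541 -0.035 ]
1.25 [-0.0002  0.0662 -0.0397]
1.32 [-0.0002  0.0785 -0.0434]
1.39 [-0.0003  0.0912 -0.0463]
1.46 [-0.0003  0.104  -0.0483]
1.53 [-0.0003  0.1169 -0.0494]
1.6 [-0.0003  0.1298 -0.0496]
1.66 [-0.0003  0.1409 -0.0491]
drot [-0.0093  0.0053  0.0001]
```

Emit:
{"method": "carry_out", "body": {
  "commands": [
    {"delta_pos": [0,0.01,-0.0085],"delta_rot": [-0.009,0.005,0],"claw": 5},
    {"delta_pos": [0,0.02,-0.016],"delta_rot": [-0.009,0.005,0],"claw": 5},
    {"delta_pos": [0,0.031,-0.023],"delta_rot": [-0.009,0.005,0],"claw": 5},
    {"delta_pos": [0,0.042,-0.029],"delta_rot": [-0.009,0.005,0],"claw": 5},
    {"delta_pos": [0,0.054,-0.034],"delta_rot": [-0.009,0.005,0],"claw": 5},
    {"delta_pos": [0,0.066,-0.0385],"delta_rot": [-0.009,0.005,0],"claw": 5},
    {"delta_pos": [0,0.0785,-0.042],"delta_rot": [-0.009,0.005,0],"claw": 5},
    {"delta_pos": [0,0.0785,-0.042],"delta_rot": [-0.009,0.005,0],"claw": 5}
  ]
}}

```text
time: 4.68
eef_pos: [0.5806, -0.1406, 0.2982]
tcp_rot: [0.671, 0.741, 0.001, 0.003]
contact_force: [-1.6, -0.3, 8.0]
opening: 0.097
```

```bash
python3 -c "
from h import *
off=np.array([-.0015,-.0012,.0055])
arc([1.25,1.32,1.39,1.46,1.53,1.6,1.66,1.7],off)
a,_=ctrl.read_camera('scene')
cv2.imwrite('pics/s5.png',cv2.resize(a[110:340,60:340],None,fx=2.5,fy=2.5)[:,:,::-1])"
```

```text
t 4.68 [ 0.5806 -0.1406  0.2982] [-1.6 -0.3  8. ] 0.097
1.25 [ 0.0003 -0.0144  0.007 ]
1.32 [ 0.0003 -0.0019  0.0034]
1.39 [0.0002 0.0107 0.0007]
1.46 [ 0.0002  0.0235 -0.0011]
1.53 [ 0.0002  0.0365 -0.002 ]
1.6 [ 0.0002  0.0494 -0.0021]
1.66 [ 0.0002  0.0605 -0.0014]
1.7 [ 0.0002  0.0678 -0.0005]
drot [0.0042 0.0031 0.0006]
```

View pics/s5.png

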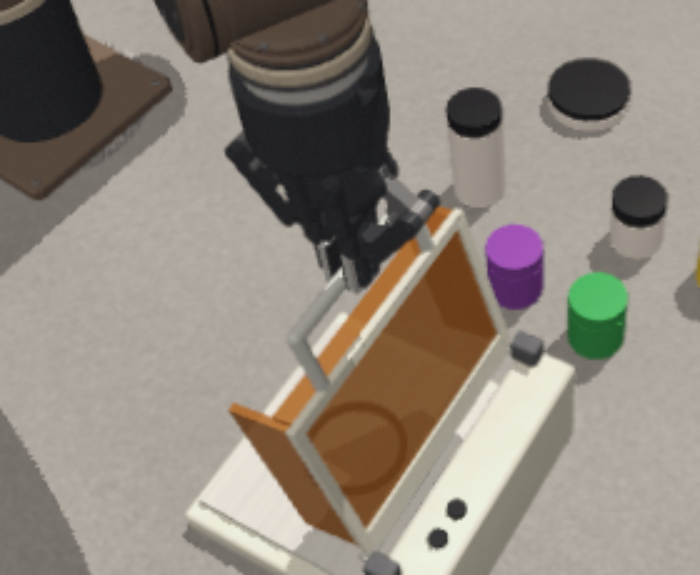

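Emit:
{"method": "carry_out", "body": {
  "commands": [
    {"delta_pos": [0,0.0107,-0.002],"delta_rot": [0.004,0.003,0],"claw": 5},
    {"delta_pos": [0,0.0235,-0.0035],"delta_rot": [0.004,0.003,0],"claw": 5},
    {"delta_pos": [0,0.0365,-0.0045],"delta_rot": [0.004,0.003,0],"claw": 5},
    {"delta_pos": [0,0.049,-0.0045],"delta_rot": [0.004,0.003,0],"claw": 5},
    {"delta_pos": [0,0.057,-0.004],"delta_rot": [0.004,0.003,0],"claw": 5},
    {"delta_pos": [0,0.064,-0.003],"delta_rot": [0.004,0.003,0],"claw": 5},
    {"delta_pos": [0,0.064,-0.003],"delta_rot": [0.004,0.003,0],"claw": 5}
  ]
}}

```text
time: 5.32
eef_pos: [0.6459, -0.1343, 0.3036]
tcp_rot: [0.671, 0.741, 0.001, 0.002]
contact_force: [2.1, -0.0, 4.9]
opening: 0.093
```

```bash
python3 -c "
from h import *
arc([1.46,1.53,1.6,1.66,1.7],np.array([-.0015,-.0012,.0055]))
a,_=ctrl.read_camera('scene')
cv2.imwrite('pics/s6.png',cv2.resize(a[110:340,60:340],None,fx=2.5,fy=2.5)[:,:,::-1])"
```

```text
t 5.32 [ 0.6459 -0.1343  0.3036] [ 2.1 -0.   4.9] 0.093
1.46 [ 0.0004 -0.042   0.004 ]
1.53 [ 0.0004 -0.0291  0.0031]
1.6 [ 0.0004 -0.0161  0.0031]
1.66 [ 0.0004 -0.0051  0.0038]
1.7 [0.0004 0.0023 0.0046]
drot [0.0055 0.0017 0.0009]
```

View pics/s6.png

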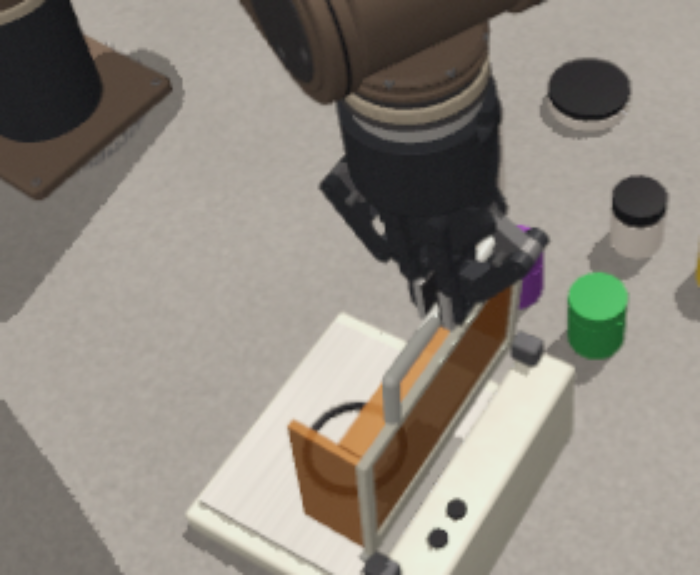

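The guard is upright, its bar still between the fingertips at (435,310). I open and back off upward.

Emit:
{"method": "carry_out", "body": {
  "commands": [
    {"delta_pos": [0,0,0],"delta_rot": [0,0,0],"claw": 40},
    {"delta_pos": [0,0,0],"delta_rot": [0,0,0],"claw": 40},
    {"delta_pos": [0,0,0],"delta_rot": [0,0,0],"claw": 40},
    {"delta_pos": [0,0,-0.01],"delta_rot": [0,0,0],"claw": 40},
    {"delta_pos": [0,0,-0.025],"delta_rot": [0,0,0],"claw": 40},
    {"delta_pos": [0,0,-0.045],"delta_rot": [0,0,0],"claw": 50},
    {"delta_pos": [0,0,-0.06],"delta_rot": [0,0,0],"claw": 60},
    {"delta_pos": [0,0,-0.06],"delta_rot": [0,0,0],"claw": 75}
  ],
  "force": 20
}}

```text
time: 6.03
eef_pos: [0.6464, -0.1347, 0.3688]
tcp_rot: [0.671, 0.741, 0.003, 0.006]
contact_force: [-0.3, -0.5, 1.7]
opening: 0.725
```

```bash
python3 -c "
from h import *
goal([.6043,.181,.25],YAW+np.pi)"
```

```text
t 6.03 pos [ 0.6464 -0.1347  0.3688] F [-0.3 -0.5  1.7] open 0.725 q [-0.36  0.18  1.48  0.    1.46 -0.46]
dpos [ 0.3189 -0.0124  0.1171] drot [ 0.0064  0.0144 -1.5699]
```

Emit:
{"method": "carry_out", "body": {
  "commands": [
    {"delta_pos": [0.32,-0.012,0.0],"delta_rot": [0.006,0.014,-1.57],"claw": 80},
    {"delta_pos": [0.32,-0.012,0.0],"delta_rot": [0.006,0.014,-1.57],"claw": 80},
    {"delta_pos": [0.32,-0.012,0.0],"delta_rot": [0.006,0.014,-1.57],"claw": 80},
    {"delta_pos": [0.32,-0.012,0.0],"delta_rot": [0.006,0.014,-1.57],"claw": 80},
    {"delta_pos": [0.32,-0.012,0.0],"delta_rot": [0.006,0.014,-1.57],"claw": 80},
    {"delta_pos": [0.32,-0.012,0.05],"delta_rot": [0.006,0.014,-1.57],"claw": 80},
    {"delta_pos": [0.32,-0.012,0.1],"delta_rot": [0.006,0.014,-1.57],"claw": 80},
    {"delta_pos": [0.32,-0.012,0.117],"delta_rot": [0.006,0.014,-1.57],"claw": 80}
  ]
}}

```text
time: 6.7
eef_pos: [0.6071, 0.1631, 0.2843]
tcp_rot: [0.23, 0.973, 0.002, 0.004]
contact_force: [0.6, -0.2, -0.5]
opening: 0.799
```

```bash
python3 -c "
from h import *
goal([.6043,.181,.17],YAW+np.pi)"
```

```text
t 6.7 pos [0.6071 0.1631 0.2843] F [ 0.6 -0.2 -0.5] open 0.799 q [ 0.1   0.16  1.66  0.    1.31 -1.01]
dpos [0.0112 0.0142 0.1143] drot [ 0.0033  0.0074 -0.5619]
```

Emit:
{"method": "carry_out", "body": {
  "commands": [
    {"delta_pos": [0.011,0.014,0.03],"delta_rot": [0.003,0.007,-0.562],"claw": 80},
    {"delta_pos": [0.011,0.014,0.06],"delta_rot": [0.003,0.007,-0.562],"claw": 80},
    {"delta_pos": [0.011,0.014,0.09],"delta_rot": [0.003,0.007,-0.562],"claw": 80},
    {"delta_pos": [0.011,0.014,0.114],"delta_rot": [0.003,0.007,-0.562],"claw": 80},
    {"delta_pos": [0.011,0.014,0.114],"delta_rot": [0.003,0.007,-0.562],"claw": 80},
    {"delta_pos": [0.011,0.014,0.114],"delta_rot": [0.003,0.007,-0.562],"claw": 80}
  ]
}}

```text
time: 7.2
eef_pos: [0.6023, 0.1806, 0.1665]
tcp_rot: [-0.05, 0.999, -0.0, -0.003]
contact_force: [-0.3, -0.1, 0.4]
opening: 0.799
```

```bash
python3 -c "
from h import *
goal([.6043,.181,.037],YAW+np.pi)
a,_=ctrl.read_camera('scene');b,_=ctrl.read_camera('top')
np.savez('open.npz',a=a,b=b)
cv2.imwrite('pics/s7.png',cv2.resize(np.hstack([a[100:380,60:340],b[60:340,180:460]]),None,fx=1.4,fy=1.4)[:,:,::-1])"
```

```text
t 7.2 pos [0.6023 0.1806 0.1665] F [-0.3 -0.1  0.4] open 0.799 q [ 0.13  0.27  1.76  0.    1.12 -1.54]
dpos [-0.0028  0.0002  0.1295] drot [ 0.     -0.0061  0.0014]
```

View pics/s7.png

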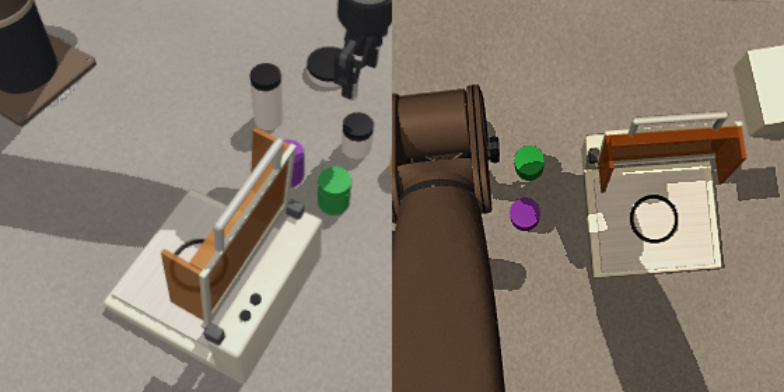

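The guard stands upright and stays there. The nest ring in the top picture is at pixel (368,216), which matches the earlier fix. The jar is untouched, so I descend on it.

Emit:
{"method": "carry_out", "body": {
  "commands": [
    {"delta_pos": [-0.003,0,0.03],"delta_rot": [0,-0.006,0],"claw": 80},
    {"delta_pos": [-0.003,0,0.06],"delta_rot": [0,-0.006,0],"claw": 80},
    {"delta_pos": [-0.003,0,0.085],"delta_rot": [0,-0.006,0],"claw": 80},
    {"delta_pos": [-0.003,0,0.105],"delta_rot": [0,-0.006,0],"claw": 80},
    {"delta_pos": [-0.003,0,0.12],"delta_rot": [0,-0.006,0],"claw": 80},
    {"delta_pos": [-0.003,0,0.1285],"delta_rot": [0,-0.006,0],"claw": 80},
    {"delta_pos": [-0.003,0,0.1285],"delta_rot": [0,-0.006,0],"claw": 80},
    {"delta_pos": [-0.003,0,0.1285],"delta_rot": [0,-0.006,0],"claw": 80}
  ]
}}

```text
time: 7.97
eef_pos: [0.6082, 0.1811, 0.0426]
tcp_rot: [-0.048, 0.999, 0.0, 0.004]
contact_force: [0.8, -0.0, 0.7]
opening: 0.8
```

```bash
python3 -c "
from h import *
goal([.6043,.181,.038],YAW+np.pi)
a,_=ctrl.read_camera('scene')
cv2.imwrite('pics/s8.png',cv2.resize(a[90:290,210:430],None,fx=3,fy=3)[:,:,::-1])"
```

```text
t 7.97 pos [0.6082 0.1811 0.0426] F [ 0.8 -0.   0.7] open 0.8 q [ 0.13  0.43  1.8  -0.    0.9  -1.54]
dpos [0.004  0.0003 0.0046] drot [ 0.0003  0.008  -0.0025]
```

View pics/s8.png

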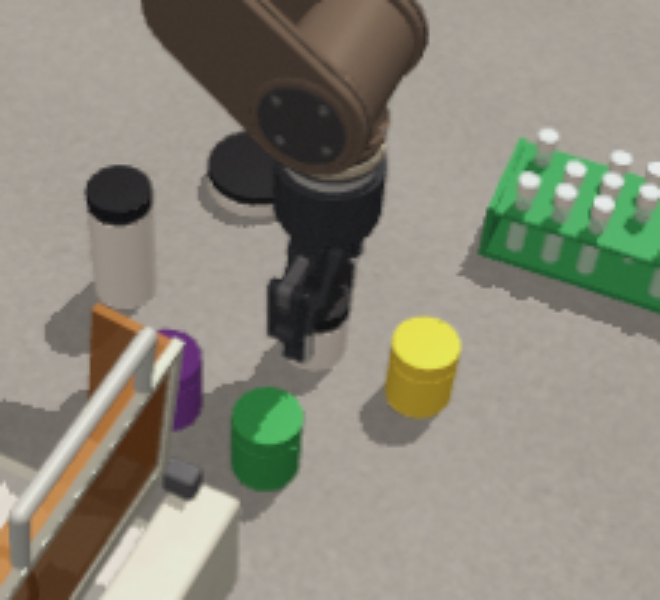

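The fingers straddle the short jar at crop (320,340). I go a last few mm down and grip.

Emit:
{"method": "carry_out", "body": {
  "commands": [
    {"delta_pos": [0.004,0,0.004],"delta_rot": [0,0.008,0],"claw": 80},
    {"delta_pos": [0.004,0,0.004],"delta_rot": [0,0.008,0],"claw": 80},
    {"delta_pos": [0.004,0,0.004],"delta_rot": [0,0.008,0],"claw": 45},
    {"delta_pos": [0.004,0,0.004],"delta_rot": [0,0.008,0],"claw": 45},
    {"delta_pos": [0.004,0,0.004],"delta_rot": [0,0.008,0],"claw": 45},
    {"delta_pos": [0.004,0,0.004],"delta_rot": [0,0.008,0],"claw": 45},
    {"delta_pos": [0.004,0,0.004],"delta_rot": [0,0.008,0],"claw": 45},
    {"delta_pos": [0.004,0,0.004],"delta_rot": [0,0.008,0],"claw": 45}
  ],
  "force": 30
}}

```text
time: 8.68
eef_pos: [0.6055, 0.181, 0.0404]
tcp_rot: [-0.048, 0.999, 0.0, 0.001]
contact_force: [-1.5, 1.5, 5.8]
opening: 0.576
```

```bash
python3 -c "
from h import *
goal([.6043,.181,.20],YAW+np.pi)"
```

```text
t 8.68 pos [0.6055 0.181  0.0404] F [-1.5  1.5  5.8] open 0.576 q [ 0.13  0.43  1.8   0.    0.9  -1.54]
dpos [ 0.0007  0.0002 -0.1596] drot [ 0.0005  0.0029 -0.0023]
```

Emit:
{"method": "carry_out", "body": {
  "commands": [
    {"delta_pos": [0,0,-0.03],"delta_rot": [0,0.003,0],"claw": 45},
    {"delta_pos": [0,0,-0.07],"delta_rot": [0,0.003,0],"claw": 45},
    {"delta_pos": [0,0,-0.11],"delta_rot": [0,0.003,0],"claw": 45},
    {"delta_pos": [0,0,-0.15],"delta_rot": [0,0.003,0],"claw": 45},
    {"delta_pos": [0,0,-0.18],"delta_rot": [0,0.003,0],"claw": 45},
    {"delta_pos": [0,0,-0.18],"delta_rot": [0,0.003,0],"claw": 45}
  ],
  "force": 40
}}

```text
time: 9.18
eef_pos: [0.6086, 0.1813, 0.2289]
tcp_rot: [-0.048, 0.999, 0.001, 0.007]
contact_force: [0.8, -0.3, -0.1]
opening: 0.572
```

```bash
python3 -c "
from h import *
goal([.50,.02,.21],YAW+np.pi)
goal([.495,-.1475,.20],YAW+np.pi)
a,_=ctrl.read_camera('scene')
cv2.imwrite('pics/s9.png',cv2.resize(a[50:290,190:430],None,fx=2.4,fy=2.4)[:,:,::-1])"
```

```text
t 9.18 pos [0.6086 0.1813 0.2289] F [ 0.8 -0.3 -0.1] open 0.572 q [ 0.13  0.21  1.71  0.    1.21 -1.54]
dpos [ 0.1238 -0.1502  0.0171] drot [ 0.0007  0.0139 -0.0022]
t 9.18 pos [0.6086 0.1813 0.2289] F [ 0.8 -0.3 -0.1] open 0.572 q [ 0.13  0.21  1.71  0.    1.21 -1.54]
dpos [ 0.1449 -0.3165  0.0267] drot [ 0.0007  0.0139 -0.0022]
```

View pics/s9.png

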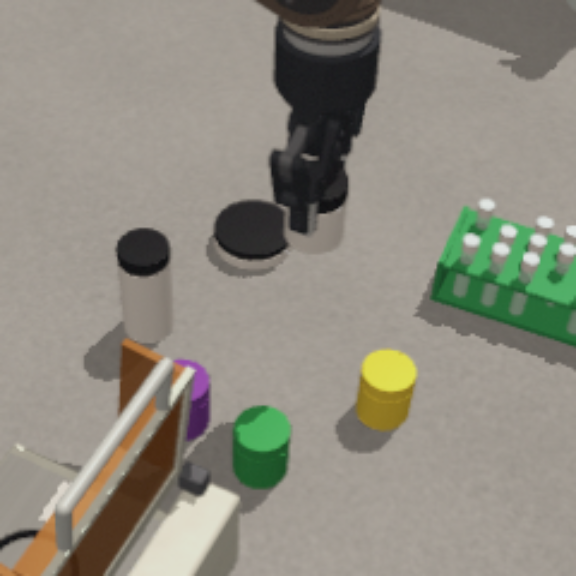

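The jar at crop (318,215) hangs upright in the grip and the neighbours have not moved. I go round the cheek on the front side.

Emit:
{"method": "carry_out", "body": {
  "commands": [
    {"delta_pos": [0.028,-0.03,0.005],"delta_rot": [0,0.014,0],"claw": 45},
    {"delta_pos": [0.055,-0.06,0.01],"delta_rot": [0,0.014,0],"claw": 45},
    {"delta_pos": [0.083,-0.09,0.012],"delta_rot": [0,0.014,0],"claw": 45},
    {"delta_pos": [0.11,-0.12,0.015],"delta_rot": [0,0.014,0],"claw": 45},
    {"delta_pos": [0.13,-0.15,0.017],"delta_rot": [0,0.014,0],"claw": 45},
    {"delta_pos": [0.14,-0.185,0.018],"delta_rot": [0,0.014,0],"claw": 45},
    {"delta_pos": [0.145,-0.22,0.02],"delta_rot": [0,0.014,0],"claw": 45},
    {"delta_pos": [0.145,-0.255,0.022],"delta_rot": [0,0.014,0],"claw": 45}
  ]
}}

```text
time: 9.9
eef_pos: [0.4844, -0.0873, 0.1984]
tcp_rot: [-0.048, 0.999, 0.001, -0.005]
contact_force: [1.1, 0.2, -0.2]
opening: 0.58
```

```bash
python3 -c "
from h import *
goal([.495,-.1475,.19],YAW+np.pi)
goal([.5413,-.1432,.13],YAW+np.pi)"
```

```text
t 9.9 pos [ 0.4844 -0.0873  0.1984] F [ 1.1  0.2 -0.2] open 0.58 q [-0.38 -0.07  2.06 -0.    1.16 -2.05]
dpos [-0.0049 -0.061   0.0082] drot [ 0.0029 -0.0105 -0.0022]
t 9.9 pos [ 0.4844 -0.0873  0.1984] F [ 1.1  0.2 -0.2] open 0.58 q [-0.38 -0.07  2.06 -0.    1.16 -2.05]
dpos [-0.052  -0.0613  0.0677] drot [ 0.0029 -0.0105 -0.0022]
```

Emit:
{"method": "carry_out", "body": {
  "commands": [
    {"delta_pos": [-0.002,-0.03,0.005],"delta_rot": [0.003,-0.01,0],"claw": 45},
    {"delta_pos": [-0.005,-0.061,0.01],"delta_rot": [0.003,-0.01,0],"claw": 45},
    {"delta_pos": [-0.02,-0.061,0.025],"delta_rot": [0.003,-0.01,0],"claw": 45},
    {"delta_pos": [-0.037,-0.061,0.045],"delta_rot": [0.003,-0.01,0],"claw": 45},
    {"delta_pos": [-0.052,-0.061,0.065],"delta_rot": [0.003,-0.01,0],"claw": 45},
    {"delta_pos": [-0.052,-0.061,0.068],"delta_rot": [0.003,-0.01,0],"claw": 45},
    {"delta_pos": [-0.052,-0.061,0.068],"delta_rot": [0.003,-0.01,0],"claw": 45},
    {"delta_pos": [-0.052,-0.061,0.068],"delta_rot": [0.003,-0.01,0],"claw": 45}
  ]
}}

```text
time: 10.57
eef_pos: [0.5399, -0.1424, 0.1282]
tcp_rot: [-0.048, 0.999, 0.001, -0.002]
contact_force: [0.1, -0.3, -0.5]
opening: 0.574
```

```bash
python3 -c "
from h import *
goal([.5413,-.1432,.072],YAW+np.pi)
a,_=ctrl.read_camera('scene');b,_=ctrl.read_camera('top')
cv2.imwrite('pics/s10.png',cv2.resize(np.hstack([a[100:380,60:340],b[60:340,180:460]]),None,fx=1.4,fy=1.4)[:,:,::-1])"
```

```text
t 10.57 pos [ 0.5399 -0.1424  0.1282] F [ 0.1 -0.3 -0.5] open 0.574 q [-0.44  0.17  1.96 -0.    1.02 -2.11]
dpos [-0.0015 -0.001   0.0562] drot [ 0.0015 -0.0038 -0.0018]
```

View pics/s10.png

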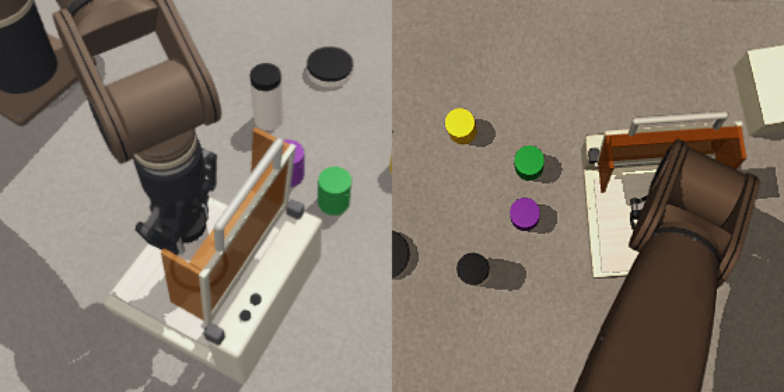

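The jar is over the nest, left picture around (195,240), clear of the guard. I lower it gently.

Emit:
{"method": "carry_out", "body": {
  "commands": [
    {"delta_pos": [-0.001,-0.001,0.015],"delta_rot": [0.001,-0.004,0],"claw": 45},
    {"delta_pos": [-0.001,-0.001,0.03],"delta_rot": [0.001,-0.004,0],"claw": 45},
    {"delta_pos": [-0.001,-0.001,0.04],"delta_rot": [0.001,-0.004,0],"claw": 45},
    {"delta_pos": [-0.001,-0.001,0.047],"delta_rot": [0.001,-0.004,0],"claw": 45},
    {"delta_pos": [-0.001,-0.001,0.052],"delta_rot": [0.001,-0.004,0],"claw": 45},
    {"delta_pos": [-0.001,-0.001,0.052],"delta_rot": [0.001,-0.004,0],"claw": 45},
    {"delta_pos": [-0.001,-0.001,0.052],"delta_rot": [0.001,-0.004,0],"claw": 45}
  ]
}}

```text
time: 11.25
eef_pos: [0.5423, -0.144, 0.0786]
tcp_rot: [-0.048, 0.999, -0.001, 0.002]
contact_force: [-0.9, 0.1, -1.1]
opening: 0.577
```

```bash
python3 -c "
from h import *
goal([.5413,-.1432,.0705],YAW+np.pi)"
```

```text
t 11.25 pos [ 0.5423 -0.144   0.0786] F [-0.9  0.1 -1.1] open 0.577 q [-0.44  0.24  1.97  0.    0.92 -2.11]
dpos [0.0009 0.0009 0.0081] drot [-0.0018  0.0043 -0.002 ]
```

Emit:
{"method": "carry_out", "body": {
  "commands": [
    {"delta_pos": [0.001,0.001,0.003],"delta_rot": [-0.002,0.004,-0.002],"claw": 45},
    {"delta_pos": [0.001,0.001,0.006],"delta_rot": [-0.002,0.004,-0.002],"claw": 45},
    {"delta_pos": [0.001,0.001,0.009],"delta_rot": [-0.002,0.004,-0.002],"claw": 45},
    {"delta_pos": [0.001,0.001,0.009],"delta_rot": [-0.002,0.004,-0.002],"claw": 45},
    {"delta_pos": [0.001,0.001,0.009],"delta_rot": [-0.002,0.004,-0.002],"claw": 45}
  ]
}}

```text
time: 11.67
eef_pos: [0.5417, -0.1433, 0.0705]
tcp_rot: [-0.049, 0.999, -0.0, 0.0]
contact_force: [-1.2, -0.4, 3.6]
opening: 0.577
```

```bash
python3 -c "
from h import *
goal([.5413,-.1432,.0705],YAW+np.pi)"
```

```text
t 11.67 pos [ 0.5417 -0.1433  0.0705] F [-1.2 -0.4  3.6] open 0.577 q [-0.44  0.25  1.98  0.    0.91 -2.11]
dpos [ 0.0004  0.0001 -0.    ] drot [-0.0002  0.0009  0.0001]
```

The jar touches down at the expected height with about 4 N. I release it and rise.

Emit:
{"method": "carry_out", "body": {
  "commands": [
    {"delta_pos": [0,0,0],"delta_rot": [0,0,0],"claw": 65},
    {"delta_pos": [0,0,0],"delta_rot": [0,0,0],"claw": 75},
    {"delta_pos": [0,0,0],"delta_rot": [0,0,0],"claw": 78},
    {"delta_pos": [0,0,-0.015],"delta_rot": [0,0,0],"claw": 78},
    {"delta_pos": [0,0,-0.04],"delta_rot": [0,0,0],"claw": 78},
    {"delta_pos": [0,0,-0.07],"delta_rot": [0,0,0],"claw": 78},
    {"delta_pos": [0.02,0,-0.1],"delta_rot": [0,0,0],"claw": 78},
    {"delta_pos": [0.04,0,-0.14],"delta_rot": [0,0,0],"claw": 78}
  ]
}}

```text
time: 12.33
eef_pos: [0.5019, -0.1465, 0.2071]
tcp_rot: [-0.049, 0.999, 0.001, -0.001]
contact_force: [0.8, -0.4, 0.8]
opening: 0.778
```

```bash
python3 -c "
from h import *
goal([.50,-.147,.37],PHIB)
a,_=ctrl.read_camera('scene');b,_=ctrl.read_camera('top')
np.savez('plc.npz',a=a,b=b)
cv2.imwrite('pics/s11.png',cv2.resize(np.hstack([a[100:380,60:340],b[60:340,180:460]]),None,fx=1.4,fy=1.4)[:,:,::-1])"
```

```text
t 12.33 pos [ 0.5019 -0.1465  0.2071] F [ 0.8 -0.4  0.8] open 0.778 q [-0.48 -0.01  1.99  0.    1.17 -2.15]
dpos [ 0.0023 -0.     -0.1629] drot [-3.0000e-04 -2.9000e-03  1.5716e+00]
```

View pics/s11.png

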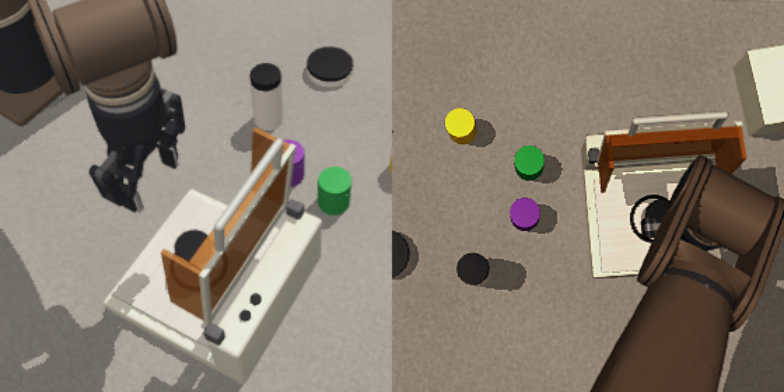

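The jar stands in the ring, at right-picture (655,218). The guard is still upright. I rise and turn for the bar.

Emit:
{"method": "carry_out", "body": {
  "commands": [
    {"delta_pos": [0.002,0,-0.04],"delta_rot": [0,-0.003,0.12],"claw": 60},
    {"delta_pos": [0.002,0,-0.08],"delta_rot": [0,-0.003,1.57],"claw": 50},
    {"delta_pos": [0.002,0,-0.12],"delta_rot": [0,-0.003,1.57],"claw": 45},
    {"delta_pos": [0.002,0,-0.163],"delta_rot": [0,-0.003,1.57],"claw": 45},
    {"delta_pos": [0.002,0,-0.163],"delta_rot": [0,-0.003,1.57],"claw": 45},
    {"delta_pos": [0.002,0,-0.163],"delta_rot": [0,-0.003,1.57],"claw": 45},
    {"delta_pos": [0.002,0,-0.163],"delta_rot": [0,-0.003,1.57],"claw": 45},
    {"delta_pos": [0.002,0,-0.163],"delta_rot": [0,-0.003,1.57],"claw": 45}
  ]
}}

```text
time: 13.1
eef_pos: [0.501, -0.1478, 0.3775]
tcp_rot: [0.437, 0.9, -0.0, 0.008]
contact_force: [-0.4, -0.0, 0.5]
opening: 0.443
```

```bash
python3 -c "
from h import *
print(tri([[260,205.7],[217.9,271.4]],[[351.4,150.7],[417.9,145]]),bar(1.68))
goal([.645,-.134,.37],PHIB)"
```

```text
[[ 0.63624505 -0.06860354  0.27814929  0.00495326]
 [ 0.6520325  -0.19645572  0.27496511  0.00700741]] [ 0.64595796 -0.13291056  0.29389799]
t 13.1 pos [ 0.501  -0.1478  0.3775] F [-0.4 -0.   0.5] open 0.443 q [-0.48 -0.14  1.79  0.    1.47 -1.15]
dpos [-0.0781  0.1216  0.0095] drot [0.0109 0.0124 0.5691]
```

Emit:
{"method": "carry_out", "body": {
  "commands": [
    {"delta_pos": [-0.078,0.1216,0.01],"delta_rot": [0.01,0.012,0.569],"claw": 50},
    {"delta_pos": [-0.078,0.1216,0.01],"delta_rot": [0.01,0.012,0.569],"claw": 50},
    {"delta_pos": [-0.078,0.1216,0.01],"delta_rot": [0.01,0.012,0.569],"claw": 50},
    {"delta_pos": [-0.078,0.1216,0.01],"delta_rot": [0.01,0.012,0.569],"claw": 50},
    {"delta_pos": [-0.078,0.1216,0.01],"delta_rot": [0.01,0.012,0.569],"claw": 50},
    {"delta_pos": [-0.078,0.1216,0.01],"delta_rot": [0.01,0.012,0.569],"claw": 50},
    {"delta_pos": [-0.078,0.1216,0.01],"delta_rot": [0.01,0.012,0.569],"claw": 50}
  ]
}}

```text
time: 13.68
eef_pos: [0.6449, -0.1338, 0.3682]
tcp_rot: [0.671, 0.742, -0.0, -0.0]
contact_force: [0.1, -0.1, 0.3]
opening: 0.504
```

```bash
python3 -c "
from h import *
goal([.645,-.134,.292],PHIB)
a,_=ctrl.read_camera('scene')
cv2.imwrite('pics/s12.png',cv2.resize(a[110:340,60:340],None,fx=2.5,fy=2.5)[:,:,::-1])"
```

```text
t 13.68 pos [ 0.6449 -0.1338  0.3682] F [ 0.1 -0.1  0.3] open 0.504 q [-0.36  0.19  1.48  0.    1.48 -0.46]
dpos [-0.0003  0.0001  0.0762] drot [-0.0006 -0.0006  0.0024]
```

View pics/s12.png

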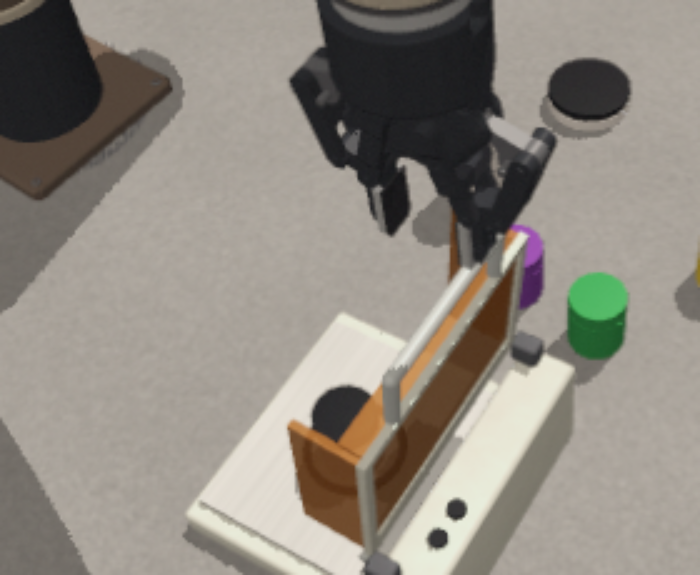

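The open jaws hang over the bar at crop (435,310), one on each side. I descend and grip.

Emit:
{"method": "carry_out", "body": {
  "commands": [
    {"delta_pos": [0,0,0.025],"delta_rot": [0,0,0],"claw": 50},
    {"delta_pos": [0,0,0.045],"delta_rot": [0,0,0],"claw": 45},
    {"delta_pos": [0,0,0.06],"delta_rot": [0,0,0],"claw": 45},
    {"delta_pos": [0,0,0.07],"delta_rot": [0,0,0],"claw": 45},
    {"delta_pos": [0,0,0.076],"delta_rot": [0,0,0],"claw": 45},
    {"delta_pos": [0,0,0.076],"delta_rot": [0,0,0],"claw": 45}
  ],
  "force": 40
}}

```text
time: 14.23
eef_pos: [0.6439, -0.1339, 0.2917]
tcp_rot: [0.671, 0.742, -0.0, -0.001]
contact_force: [-0.6, 0.0, 0.4]
opening: 0.447
```

```bash
python3 -c "
from h import *
goal([.645,-.134,.292],PHIB)
a,_=ctrl.read_camera('scene')
cv2.imwrite('pics/s13.png',cv2.resize(a[110:340,60:340],None,fx=2.5,fy=2.5)[:,:,::-1])"
```

```text
t 14.23 pos [ 0.6439 -0.1339  0.2917] F [-0.6  0.   0.4] open 0.447 q [-0.36  0.22  1.58  0.    1.35 -0.46]
dpos [-0.0003  0.0011 -0.0003] drot [-0.0015 -0.001   0.0022]
```

View pics/s13.png

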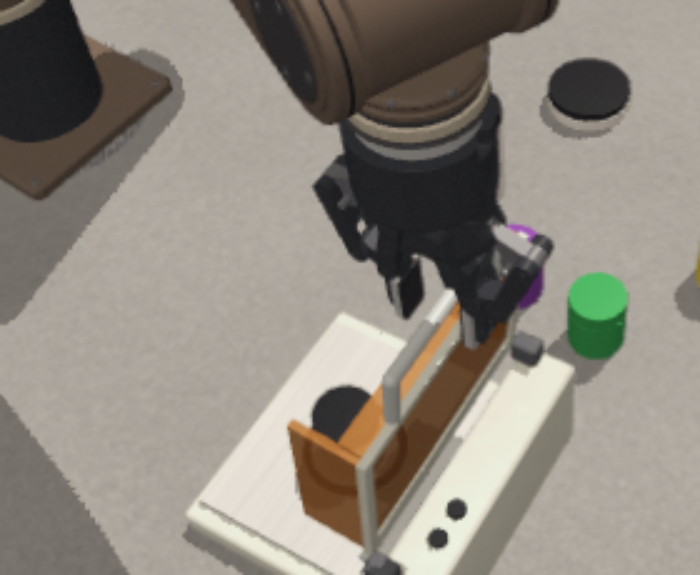

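Emit:
{"method": "carry_out", "body": {
  "commands": [
    {"delta_pos": [0,0.001,0],"delta_rot": [0,0,0],"claw": 5},
    {"delta_pos": [0,0.001,0],"delta_rot": [0,0,0],"claw": 5},
    {"delta_pos": [0,0.001,0],"delta_rot": [0,0,0],"claw": 5},
    {"delta_pos": [0,0.001,0],"delta_rot": [0,0,0],"claw": 5},
    {"delta_pos": [0,0.001,0],"delta_rot": [0,0,0],"claw": 5},
    {"delta_pos": [0,0.001,0],"delta_rot": [0,0,0],"claw": 5}
  ],
  "force": 40
}}

```text
time: 14.78
eef_pos: [0.646, -0.1341, 0.2949]
tcp_rot: [0.671, 0.742, 0.001, 0.001]
contact_force: [-0.4, -0.1, 5.7]
opening: 0.097
```

```bash
python3 -c "
from h import *
s=ctrl.get_state();off=s['eef_pos']-bar(1.67);print(off)
arc([1.6,1.53,1.46,1.39,1.32,1.25,1.18,1.11],off)"
```

```text
[ 0.00187964 -0.00102512  0.00081295]
t 14.78 [ 0.646  -0.1341  0.2949] [-0.4 -0.1  5.7] 0.097
1.6 [ 0.     -0.0129 -0.0009]
1.53 [ 0.0001 -0.0259 -0.0008]
1.46 [ 0.0001 -0.0388  0.0001]
1.39 [ 0.0001 -0.0516  0.002 ]
1.32 [ 0.0001 -0.0642  0.0047]
1.25 [ 0.0002 -0.0767  0.0083]
1.18 [ 0.0002 -0.0888  0.0128]
1.11 [ 0.0002 -0.1006  0.0181]
drot [0.0028 0.0012 0.0022]
```

Emit:
{"method": "carry_out", "body": {
  "commands": [
    {"delta_pos": [0,-0.013,-0.002],"delta_rot": [0.003,0,0],"claw": 5},
    {"delta_pos": [0,-0.026,-0.002],"delta_rot": [0.003,0,0],"claw": 5},
    {"delta_pos": [0,-0.039,-0.001],"delta_rot": [0.003,0,0],"claw": 5},
    {"delta_pos": [0,-0.052,0.001],"delta_rot": [0.003,0,0],"claw": 5},
    {"delta_pos": [0,-0.064,0.0037],"delta_rot": [0.003,0,0],"claw": 5},
    {"delta_pos": [0,-0.077,0.0075],"delta_rot": [0.003,0,0],"claw": 5},
    {"delta_pos": [0,-0.089,0.012],"delta_rot": [0.003,0,0],"claw": 5},
    {"delta_pos": [0,-0.089,0.012],"delta_rot": [0.003,0,0],"claw": 5}
  ]
}}

```text
time: 15.45
eef_pos: [0.556, -0.1428, 0.2822]
tcp_rot: [0.671, 0.741, -0.001, -0.0]
contact_force: [-3.0, 1.1, 1.0]
opening: 0.095
```

```bash
python3 -c "
from h import *
for t in(1.12,1.15,1.18,1.21): print(t,ctrl.get_state()['eef_pos']-bar(t))
s=ctrl.get_state();off=s['eef_pos']-bar(1.18)
arc([1.11,1.04,.97,.9,.83,.76,.69,.62],off)"
```

```text
1.12 [ 1.03285039e-02 -2.51089486e-05  5.72464349e-03]
1.15 [ 0.00532157 -0.00051737  0.0033819 ]
1.18 [ 0.00024695 -0.00101628  0.00119111]
1.21 [-0.00489078 -0.00152139 -0.00084573]
t 15.45 [ 0.556  -0.1428  0.2822] [-3.   1.1  1. ] 0.095
1.11 [ 0.     -0.0118  0.0054]
1.04 [ 0.     -0.0232  0.0115]
0.97 [ 0.0001 -0.0341  0.0185]
0.9 [ 0.0001 -0.0445  0.0262]
0.83 [ 0.0001 -0.0543  0.0346]
0.76 [ 0.0001 -0.0636  0.0437]
0.69 [ 0.0002 -0.0721  0.0534]
0.62 [ 0.0002 -0.08    0.0637]
drot [-0.0016  0.0005  0.0018]
```

Forces are low and the bar is tracking the model. I continue down the arc.

Emit:
{"method": "carry_out", "body": {
  "commands": [
    {"delta_pos": [0,-0.012,0.0054],"delta_rot": [0,0,0],"claw": 5},
    {"delta_pos": [0,-0.0232,0.0115],"delta_rot": [0,0,0],"claw": 5},
    {"delta_pos": [0,-0.0341,0.0185],"delta_rot": [0,0,0],"claw": 5},
    {"delta_pos": [0,-0.0445,0.0262],"delta_rot": [0,0,0],"claw": 5},
    {"delta_pos": [0,-0.0543,0.0346],"delta_rot": [0,0,0],"claw": 5},
    {"delta_pos": [0,-0.0636,0.0437],"delta_rot": [0,0,0],"claw": 5},
    {"delta_pos": [0,-0.0721,0.0534],"delta_rot": [0,0,0],"claw": 5},
    {"delta_pos": [0,-0.0721,0.0534],"delta_rot": [0,0,0],"claw": 5}
  ]
}}

```text
time: 16.12
eef_pos: [0.4829, -0.1498, 0.2271]
tcp_rot: [0.671, 0.741, -0.001, -0.002]
contact_force: [0.1, 0.1, -2.7]
opening: 0.095
```

```bash
python3 -c "
from h import *
for t in(.66,.69,.72,.75): print(t,ctrl.get_state()['eef_pos']-bar(t))
s=ctrl.get_state();off=s['eef_pos']-bar(.69)
arc([.69,.62,.55,.48,.41,.34,.27,.2],off)
a,_=ctrl.read_camera('scene')
cv2.imwrite('pics/s14.png',cv2.resize(a[110:340,60:340],None,fx=2.5,fy=2.5)[:,:,::-1])"
```

```text
0.66 [ 0.00248709 -0.00066412  0.00364235]
0.69 [-0.00096432 -0.00100345 -0.00069041]
0.72 [-0.00454352 -0.00135534 -0.0049172 ]
0.75 [-0.00824728 -0.00171947 -0.0090342 ]
t 16.12 [ 0.4829 -0.1498  0.2271] [ 0.1  0.1 -2.7] 0.095
0.69 [0. 0. 0.]
0.62 [ 0.     -0.0078  0.0103]
0.55 [ 0.     -0.0149  0.0211]
0.48 [ 0.     -0.0213  0.0324]
0.41 [ 0.     -0.0268  0.0441]
0.34 [ 0.     -0.0315  0.0562]
0.27 [ 0.     -0.0353  0.0686]
0.2 [ 0.     -0.0383  0.0812]
drot [-0.0043 -0.0005  0.0013]
```

View pics/s14.png

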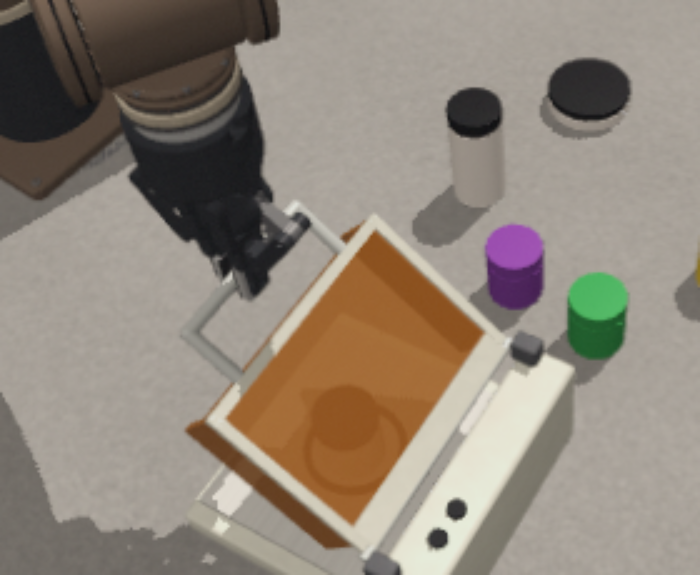

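Emit:
{"method": "carry_out", "body": {
  "commands": [
    {"delta_pos": [0,-0.0078,0.0103],"delta_rot": [-0.004,0,0],"claw": 5},
    {"delta_pos": [0,-0.0149,0.0211],"delta_rot": [-0.004,0,0],"claw": 5},
    {"delta_pos": [0,-0.0213,0.0324],"delta_rot": [-0.004,0,0],"claw": 5},
    {"delta_pos": [0,-0.0268,0.0441],"delta_rot": [-0.004,0,0],"claw": 5},
    {"delta_pos": [0,-0.0315,0.0562],"delta_rot": [-0.004,0,0],"claw": 5},
    {"delta_pos": [0,-0.0353,0.0686],"delta_rot": [-0.004,0,0],"claw": 5},
    {"delta_pos": [0,-0.0383,0.08],"delta_rot": [-0.004,0,0],"claw": 5},
    {"delta_pos": [0,-0.0383,0.08],"delta_rot": [-0.004,0,0],"claw": 5}
  ]
}}

```text
time: 16.83
eef_pos: [0.4446, -0.1536, 0.1449]
tcp_rot: [0.671, 0.741, 0.001, -0.0]
contact_force: [5.3, -0.1, -3.6]
opening: 0.1
```

```bash
python3 -c "
from h import *
for t in(.16,.2,.24): print(t,ctrl.get_state()['eef_pos']-bar(t))
s=ctrl.get_state();off=s['eef_pos']-bar(.2)
arc([.15,.1,.05,0,-.03],off)"
```

```text
0.16 [ 0.00045604 -0.00081457  0.00544064]
0.2 [-0.00086233 -0.00094419 -0.00183931]
0.24 [-0.00246937 -0.00110218 -0.00906047]
t 16.83 [ 0.4446 -0.1536  0.1449] [ 5.3 -0.1 -3.6] 0.1
0.15 [-0.     -0.0016  0.0091]
0.1 [-0.     -0.0028  0.0183]
0.05 [-0.     -0.0035  0.0275]
0 [-0.     -0.0037  0.0368]
-0.03 [-0.     -0.0036  0.0423]
drot [ 0.0008 -0.0007  0.0006]
```

Emit:
{"method": "carry_out", "body": {
  "commands": [
    {"delta_pos": [0,-0.001,0.009],"delta_rot": [0,0,0],"claw": 5},
    {"delta_pos": [0,-0.002,0.018],"delta_rot": [0,0,0],"claw": 5},
    {"delta_pos": [0,-0.0025,0.027],"delta_rot": [0,0,0],"claw": 5},
    {"delta_pos": [0,-0.003,0.034],"delta_rot": [0,0,0],"claw": 5},
    {"delta_pos": [0,-0.003,0.039],"delta_rot": [0,0,0],"claw": 5},
    {"delta_pos": [0,-0.003,0.042],"delta_rot": [0,0,0],"claw": 5},
    {"delta_pos": [0,-0.003,0.042],"delta_rot": [0,0,0],"claw": 5}
  ]
}}

```text
time: 17.42
eef_pos: [0.4414, -0.1541, 0.1077]
tcp_rot: [0.671, 0.742, -0.001, -0.003]
contact_force: [-15.4, 8.6, 34.6]
opening: 0.1
```

```bash
python3 -c "
from h import *
s=ctrl.get_state();print(s['eef_pos'],s['eef_pos']-bar(0),s['contact_force'])
a,_=ctrl.read_camera('scene')
cv2.imwrite('pics/s15.png',cv2.resize(a[160:370,60:320],None,fx=2.8,fy=2.8)[:,:,::-1])"
```

```text
[ 0.44139215 -0.15405534  0.10769737] [-0.00038767 -0.00107101 -0.00230263] [-15.4232382    8.55041909  34.6289376 ]
```

View pics/s15.png

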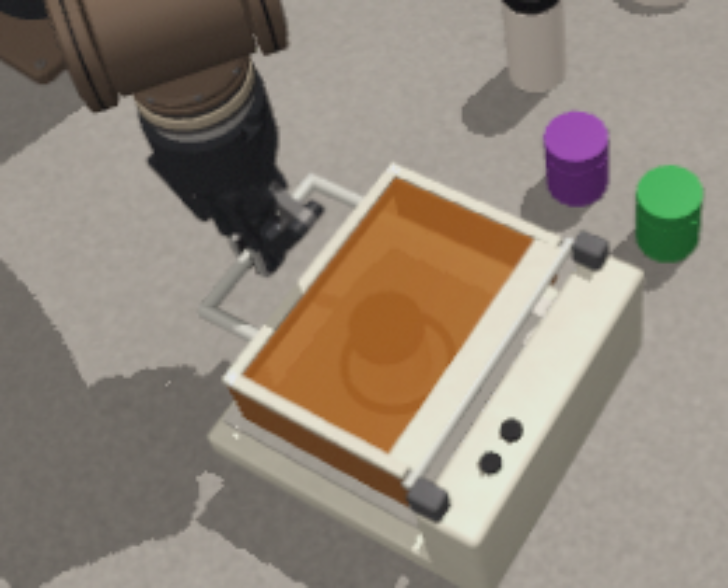

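The guard is at its stop, with about 35 N upward and the bar at z ≈ 110 mm. I relax the press, open and withdraw upward.

Emit:
{"method": "carry_out", "body": {
  "commands": [
    {"delta_pos": [0,0,0.001],"delta_rot": [0,0,0],"claw": 40},
    {"delta_pos": [0,0,0.001],"delta_rot": [0,0,0],"claw": 40},
    {"delta_pos": [0,0,0.001],"delta_rot": [0,0,0],"claw": 40},
    {"delta_pos": [0,0,0],"delta_rot": [0,0,0],"claw": 40},
    {"delta_pos": [0,0,-0.02],"delta_rot": [0,0,0],"claw": 40},
    {"delta_pos": [0,0,-0.05],"delta_rot": [0,0,0],"claw": 40},
    {"delta_pos": [0,0,-0.08],"delta_rot": [0,0,0],"claw": 40},
    {"delta_pos": [0,0,-0.1],"delta_rot": [0,0,0],"claw": 40}
  ]
}}

```text
time: 18.13
eef_pos: [0.4422, -0.1546, 0.2093]
tcp_rot: [0.671, 0.742, -0.001, -0.002]
contact_force: [0.5, 0.0, -0.3]
opening: 0.399
```

```bash
python3 -c "
from h import *
goal([.40,-.30,.3],PHIB)"
```

```text
t 18.13 pos [ 0.4422 -0.1546  0.2093] F [ 0.5  0.  -0.3] open 0.399 q [-0.55 -0.14  2.1  -0.    1.18 -0.65]
dpos [-0.1403 -0.057  -0.0907] drot [-0.0046 -0.002   0.0023]
```

Emit:
{"method": "carry_out", "body": {
  "commands": [
    {"delta_pos": [-0.02,-0.01,-0.03],"delta_rot": [0,0,0],"claw": 40},
    {"delta_pos": [-0.05,-0.025,-0.06],"delta_rot": [0,0,0],"claw": 40},
    {"delta_pos": [-0.085,-0.04,-0.08],"delta_rot": [0,0,0],"claw": 40},
    {"delta_pos": [-0.12,-0.05,-0.09],"delta_rot": [0,0,0],"claw": 40},
    {"delta_pos": [-0.15,-0.06,-0.09],"delta_rot": [0,0,0],"claw": 40},
    {"delta_pos": [-0.185,-0.07,-0.09],"delta_rot": [0,0,0],"claw": 40},
    {"delta_pos": [-0.22,-0.08,-0.09],"delta_rot": [0,0,0],"claw": 40},
    {"delta_pos": [-0.25,-0.09,-0.09],"delta_rot": [0,0,0],"claw": 40}
  ]
}}

```text
time: 18.8
eef_pos: [0.3771, -0.4145, 0.2979]
tcp_rot: [0.671, 0.741, -0.001, -0.003]
contact_force: [0.3, 0.0, -0.7]
opening: 0.398
```

```bash
python3 - <<'E'
from h import *
a,da=ctrl.read_camera('scene');b,db=ctrl.read_camera('top')
np.savez('fin.npz',a=a,b=b)
C=cloud('top',db)
Y=np.array([-X[1],X[0],0])
# panel heights along station x at given y
for xs in(-.115,-.1,-.05,-.0,.05,.07):
    for ys in(-.05,.06):
        P=np.array([.539,-.1432,.11])+xs*X+ys*Y;u,v=proj('top',P)[0].round().astype(int);print(xs,ys,np.median(C[v-1:v+2,u-1:u+2,2]).round(4))
print('bar pred',proj('scene',[bar(0)+.06*Y,bar(0)-.06*Y]).round(1).tolist(),proj('top',[bar(0)+.06*Y,bar(0)-.06*Y]).round(1).tolist())
# bar by depth
m=(C[:,:,2]>.09);m[:250]=0;m[275:]=0;m[:,:360]=0;m[:,400:]=0
print('bar z',np.median(C[m],0),m.sum())
cv2.imwrite('pics/s16.png',cv2.resize(np.hstack([a[120:380,60:340],b[130:390,180:460]]),None,fx=1.4,fy=1.4)[:,:,::-1])
E
```

```text
-0.115 -0.05 -0.0
-0.115 0.06 0.0004
-0.1 -0.05 0.1146
-0.1 0.06 0.1136
-0.05 -0.05 0.1143
-0.05 0.06 0.1175
-0.0 -0.05 0.1099
-0.0 0.06 0.1114
0.05 -0.05 0.1117
0.05 0.06 0.1134
0.07 -0.05 0.1149
0.07 0.06 0.114
bar pred [[170.5, 224.8], [132.4, 271.3]] [[350.5, 258.8], [404.8, 254.3]]
bar z [ 0.44018343 -0.15685144  0.114113  ] 188
```

View pics/s16.png

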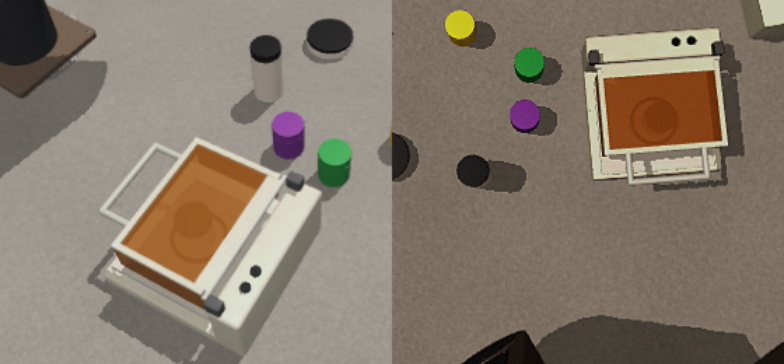

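The guard lies level: its bar top is at 114 mm, against 115 expected when closed. The jar shows inside the ring at right-picture (657,118), and the tall jar and flat tub are where they were.

```bash
python3 -c "
from plant import ctrl
print(ctrl.sign_off())"
```

```text
the job is handed in; nothing more can be done
None
```

The job is done and handed in at about 19 s of the 72 s allowed. I lifted the guard by its bar to about 1.68 rad, set the short jar upright in the nest, and lowered the guard to its stop. I then opened the gripper and moved it clear.

**Guard:** it lies level. Depth readings put the panel at 110–118 mm and the top of the bar at 114 mm (115 mm expected when closed). The bar ends in the scene picture lie within about 2 pixels of their closed position.

**Jar and bystanders:** through the amber panel, the jar shows inside the nest ring in both views. The tall jar and flat tub look unmoved in the pictures; I did not measure them again.

**Disagreements:**
- The two cameras differed by about 5 mm in x, so I used the average.
- One rough two-view reading of the raised bar came out about 16 mm too low. I ignored it in favour of the known geometry, and the grasp there succeeded.
- The bar seems to have slipped about 6–8 mm in the fingers while I lifted the guard; this did no harm.
- The highest force I saw was about 35 N straight up (about 39 N in all), while pressing the guard onto its stop. It was read at the wrist and taken through the fingertips.

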